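# Close out the pallet layer and scan its plate

### The arm

A 6-joint arm with a two-finger parallel gripper is mounted at the origin on the work surface. World frame = base frame: x ahead of the robot, y to its left, z up, the work surface at z = 0. Lengths are in mm, angles in rad, forces in N, time in s.
With the tool pointing down it reaches from about 350 to 975 mm from the base axis. Payload 7.1 kg.
Tool frame: the origin (TCP) lies at the very end of the fingers, on their centre line; the grasp point (between the pads) lies 19 mm behind it (ctrl.pinch_z is the distance from the TCP to the grasp point, in mm); z points along the fingers, y is the direction in which the jaws open and shut (so a half turn about z gives the same grasp; the last joint's range is limited). The gripper opens to 88 mm and grips with 3 to 60 N. Pads are 20 mm wide; open, the fingers measure 115 mm over their backs; the gripper's body (75 mm by 178 mm) begins 61 mm behind the grasp point.
Start: joints at [-1.306, 0.423, 1.63, -0, 1.089, -0.019], TCP at [175.022, -599.977, 222.675] pointing down, gripper open.
Joint ranges: [-3, 3], [-0.9, 2.11], [0.09, 2.58], [-1.31, 4.45], [0.11, 2.69], [-2.54, 2.54]. Speed limits (rad/s): [2.39, 2.39, 3.01, 3.14, 3.14, 3.14].

### API

Orientations are given as a rotation vector (axis times angle).
In Python, from workcell import ctrl gives the robot as it stands.
- The arm moves only by the shell command python3 -m inch 'ROWS' [OPENING]. ROWS is JSON, a list of rows, each an object with "xyz": the shift along the tool's x, y, z in cm, a list of three; "spin": the turn about the tool's z in degrees. A call has 1 to 20 rows; each row is the pose to reach, as a shift and turn from the pose measured when the call began, along the tool's axes at that moment; what a row does not reach only later rows make up. A row lasts 1/10 s, in which the tool goes at most 50 mm and 8.59 degrees, less where a joint would pass 70% of its speed; a pose out of reach is approached as far as the arm can. A call with a gripper value outside its range is refused whole. OPENING is the closure, from 0 (fully open) to 1 (shut), set as the call begins (- or left out, the last holds). The fingers move at their own pace and stop on an object; the grip force is fixed at half the most. Time passes only in rows, so rows that repeat a pose let the fingers close. It gives the time, the measured TCP pose, the force and the opening at its end, in the units of the state.
- ctrl.get_obs(): the state, without advancing time (a new reading comes with each control period).
- ctrl.get_image(name): name is "side" or "top"; returns the picture (400x640x3 uint8, red, green, blue); there is no depth.
- ctrl.camera_info(name): a dict with "camera_matrix" (3x3 intrinsics, pixels), "k1" (the pictures are not rectified: a ray, as slopes to the right and down, at radius r is drawn at 1 + k1 r^2 times it, then the intrinsics apply), "R" (3x3) and "t" (3): a world point X has camera coordinates R X + t. Camera axes: x right, y down, z forward; pixel columns grow to the right and rows downward; lengths in mm; the calibration is good to about 2 mm. A picture is of the moment at which its call begins. camera_info takes no time and is no camera call.
- ctrl.close_job(): hands the job in, once; it reports no verdict.
The state is a dict: "t": time; "qpos": joint angles; "qvel": joint speeds; "joint_torque": joint torques, N m; "ee_pos": TCP position; "orientation": TCP orientation; "ft_force": force on the tool from outside, world axes, zero at the start; "moment": the same for the moment, N m; "width": finger opening in mm.
Only numpy, scipy, OpenCV 4.12 (cv2) and the standard library are available. Lean on these libraries where they do the work, as an engineer would, in place of code of your own. Each camera call takes 0.05 s, during which the arm holds its last target. There are 200 camera calls.

### The job

First complete the interlocking layer on the pallet slab: stand the two spare cartons on the two empty outlined footprints (either carton on either one), lined up with the outlines and let go, with the two cartons already there left in place. Then swing the blue box's flap up until it stands upright or leans back, draw the orange scan plate straight up out of the box by its black grip, and hold it upright in mid-air centred in front of the scanner window over the green line, its face square to the window. Finish while still holding it there, motionless, and leave the tape roll, the jar and the blue bin alone.

Things in the scene. Friction and masses are not known exactly. Their poses are not given: they have to be found in the camera images.
- slab: wooden pallet slab, 170 x 170 mm, top 22 mm above the table, fixed; origin under its centre
- seat1 (a point): first of the four footprints outlined in yellow on the slab; the point is the footprint's centre on the slab's top; its x axis runs along the footprint's long side (90 mm; 54 mm across); occupied at the start
- seat2 (a point): second of the four footprints outlined in yellow on the slab; the point is the footprint's centre on the slab's top; its x axis runs along the footprint's long side (90 mm; 54 mm across); empty at the start
- seat3 (a point): third of the four footprints outlined in yellow on the slab; the point is the footprint's centre on the slab's top; its x axis runs along the footprint's long side (90 mm; 54 mm across); occupied at the start
- seat4 (a point): fourth of the four footprints outlined in yellow on the slab; the point is the footprint's centre on the slab's top; its x axis runs along the footprint's long side (90 mm; 54 mm across); empty at the start
- carton_1: brown cardboard carton, already standing on seat1; body 90 (its x) x 54 (its y) x 55 mm high, with a stiff upright grip ridge on top along its x, centred: 60 long x 12 thick x 32 mm high, so 87 mm high in all; about 0.15 kg; origin at the centre of its underside
- carton_3: brown cardboard carton, already standing on seat3; body 90 (its x) x 54 (its y) x 55 mm high, with a stiff upright grip ridge on top along its x, centred: 60 long x 12 thick x 32 mm high, so 87 mm high in all; about 0.15 kg; origin at the centre of its underside
- carton_a: brown cardboard carton, spare, standing on the table; body 90 (its x) x 54 (its y) x 55 mm high, with a stiff upright grip ridge on top along its x, centred: 60 long x 12 thick x 32 mm high, so 87 mm high in all; about 0.15 kg; origin at the centre of its underside
- carton_b: brown cardboard carton, spare, standing on the table; body 90 (its x) x 54 (its y) x 55 mm high, with a stiff upright grip ridge on top along its x, centred: 60 long x 12 thick x 32 mm high, so 87 mm high in all; about 0.15 kg; origin at the centre of its underside
- plate_box: open blue box covered by a hinged flap, 140 (its x) x 130 (its y) x 125 mm high, walls and floor 6 mm, fixed; origin at the centre of its underside; -x side towards the robot. The plate stands inside, its x along the box's x, 85 mm from the hinge, in two end guides 45 mm high with 2 mm play; its grip has 42 mm free to the front wall, 72 mm to the back wall
- flap (a joint): angle of the flap: 0 shut, 1.57 upright, 2.1 at its stop; it is hinged along the box's far (+x) top edge and stiff (0.3 N m), so it stays where it is left; 0.2 kg
- flap_hinge (a point): on the hinge axis at the middle of the box's far top edge; the axis runs along the box's y
- flap_handle (a point): middle of the flap's yellow bar handle: a round bar 12 mm thick along the box's y, 72 mm clear between its two posts, 38 mm above the flap's upper face (the flap is 8 mm thick, 144 x 134 mm; its free edge is 9 mm beyond the bar); with the flap shut it lies 135 mm from the hinge towards the robot and 46 mm above the hinge
- plate: orange scan plate standing on edge in the box under the flap: 8 thick (its x) x 80 wide (its y) x 75 mm high, with a black grip block on top 14 (x) x 36 (y) x 32 mm high, 107 mm high in all; the same black and white pattern on both faces, so either may face the window; 0.12 kg; origin at the centre of its underside, 6 mm above the table at the start
- plate_center (a point): centre of the scan plate's faces, 37.5 mm above the plate's origin
- scanner: white post scanner, 90 x 100 mm base, head from 100 to 165 mm above the table, fixed; origin at the centre of its underside; its black window with a red line looks along its -x, 30 mm from its origin
- scan_spot (a point): where the centre of the plate's faces is to be held: 90 mm in front of the scanner window, level with its middle, 132.5 mm above the table, over a green line on the table; the plate's x is to lie along the scanner's x
- tape_roll: roll of amber tape lying flat, 90 mm across, 48 mm high; not to be disturbed; origin at the centre of its underside
- jar: whitish jar with blue cap, 60 mm across, 75 mm high; not to be disturbed; origin at the centre of its underside
- blue_bin: empty blue bin 80 x 120 x 60 mm; not to be disturbed; origin at the centre of its underside
Things that resemble listed ones, but are neither listed nor needed, are in the scene too. Leave any purple look-alike of the carton_b alone.

How it is judged:
By the outcome, as a careful person would: the job done as asked, in the order asked, and still so for the second after the job is handed in, while the arm keeps its last pose, push and grip.
It also fails if it takes over 72 s, if anything falls off the work surface, if the arm or the gripper's body presses on something with over 40 N, if the wrist force passes 120 N, or if a joint passes its speed limit or range.

## Working session

There is one attempt and no reset: what is moved stays moved. The work goes in short steps, Python scripts to look and compute and a shell command to move; the robot and the scene stay as the last step left them, time stands still between calls to the robot, and variables do not carry over. Pictures are saved under pics/ and viewed, about 8 in all and at most 12, crops included, and the job is handed in when it is done.

```bash
ls; mkdir -p pics; python3 - <<'E'
from workcell import ctrl
import cv2,json
for n in("top","side"):
    im=ctrl.get_image(n); cv2.imwrite(f"pics/{n}0.png",im[:,:,::-1])
    print({k:(v.tolist() if hasattr(v,'tolist') else v) for k,v in ctrl.camera_info(n).items()})
print(ctrl.get_obs(), ctrl.pinch_z)
E
```

```text
pics
{'camera_matrix': [[424.1983944523511, 0.0, 317.30805252363035], [0.0, 424.1983944523511, 209.01171582129822], [0.0, 0.0, 1.0]], 'k1': -0.08963565783773038, 'R': [[0.02242822917693121, -0.9997171745353958, 0.007908569715940457], [-0.998400602587618, -0.022807921750856008, -0.05173041134659679], [0.05189615870821592, -0.0067356992489027235, -0.9986297707694076]], 't': [45.097878223789564, 560.9996622570239, 1534.1522430124628]}
{'camera_matrix': [[379.7991361220533, 0.0, 322.70793936513536], [0.0, 379.7991361220533, 198.94142233240214], [0.0, 0.0, 1.0]], 'k1': -0.06639082016645237, 'R': [[-0.8595827531944105, -0.5107937489064192, -0.014395710779371547], [-0.29695539187177683, 0.5222575316141442, -0.7994151399057816], [0.41585452462248945, -0.6828885829697457, -0.6006065247735626]], 't': [501.19611876574436, 223.93541379920882, 1073.8674696983628]}
{'t': 0.1, 'qpos': array([-1.30603162e+00,  4.23726117e-01,  1.63055489e+00,  1.39185591e-05,
        1.08859585e+00, -1.90194252e-02]), 'qvel': array([-0.00139961, -0.00065484, -0.00243099, -0.00150368,  0.00022473,
       -0.00112381]), 'joint_torque': array([-7.04712274e-04, -5.45612240e+01, -2.74324715e+01,  6.44368306e-02,
        1.87821494e-02, -3.40211375e-05]), 'ee_pos': array([ 174.88866475, -599.54672693,  222.0264036 ]), 'orientation': array([-3.10875850e+00, -4.44082277e-01,  2.27926625e-04]), 'ft_force': array([ 0.552695  , -0.29767084,  0.44526937]), 'moment': array([-0.00310072,  0.03551111,  0.03336429]), 'width': 88.01300317989893} 18.700000000000003
```

View pics/top0.png

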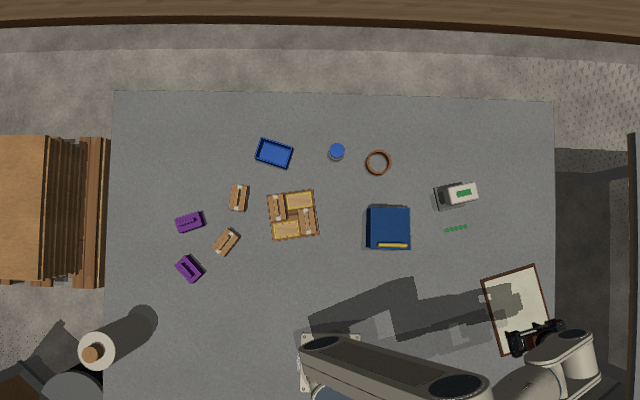

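View pics/side0.png

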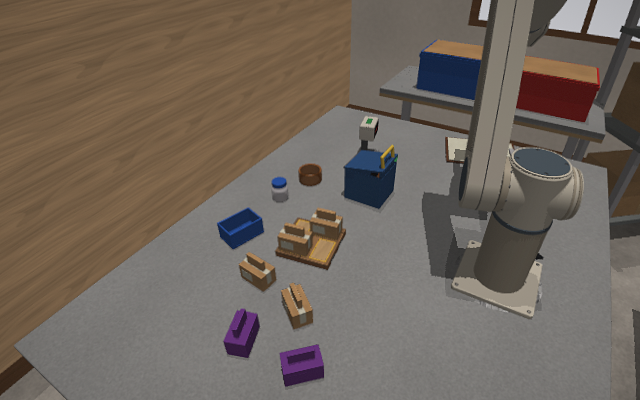

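The top view shows brown cartons at (239,198) and (226,241) and purple ones at (189,222) and (189,269). The slab is at (293,215), the box at (388,228) and the scanner at (458,194), with its green line at (455,228). The brown pair fits the description; I'll confirm it enlarged.

```bash
cat > h.py <<'E'
import numpy as np,cv2
from workcell import ctrl
def ray(n,u,v):
    c=ctrl.camera_info(n);K=np.array(c['camera_matrix']);R=np.array(c['R']);t=np.array(c['t'])
    p=cv2.undistortPoints(np.array([[[u,v]]],float),K,np.array([c['k1'],0,0,0]))[0,0]
    return -R.T@t,R.T@np.array([p[0],p[1],1])
def at(n,u,v,z):
    o,d=ray(n,u,v);return (o+d*(z-o[2])/d[2])[:2]
def proj(n,X):
    c=ctrl.camera_info(n);R=np.array(c['R'])
    return cv2.projectPoints(np.array(X,float).reshape(-1,1,3),cv2.Rodrigues(R)[0],np.array(c['t']),np.array(c['camera_matrix']),np.array([c['k1'],0,0,0]))[0][:,0]
def crop(im,x0,y0,x1,y1,s,name):
    c=cv2.resize(im[y0:y1,x0:x1,::-1],None,fx=s,fy=s,interpolation=cv2.INTER_CUBIC)
    for x in range((x0+9)//10*10,x1,10):
        cv2.line(c,(int((x-x0+.5)*s),0),(int((x-x0+.5)*s),6),(255,255,255),1);cv2.putText(c,str(x),(int((x-x0+.5)*s)-10,16),0,.35,(255,255,255),1)
    for y in range((y0+9)//10*10,y1,10):
        cv2.line(c,(0,int((y-y0+.5)*s)),(6,int((y-y0+.5)*s)),(255,255,255),1);cv2.putText(c,str(y),(8,int((y-y0+.5)*s)+4),0,.35,(255,255,255),1)
    cv2.imwrite(name,c)
E
python3 - <<'E'
from h import *
im=cv2.imread('pics/top0.png')[:,:,::-1]
crop(im,208,178,324,260,6.8,'pics/c1.png')
crop(im,360,175,484,260,6.4,'pics/c2.png')
E
```

```text
(no output)
```

View pics/c1.png

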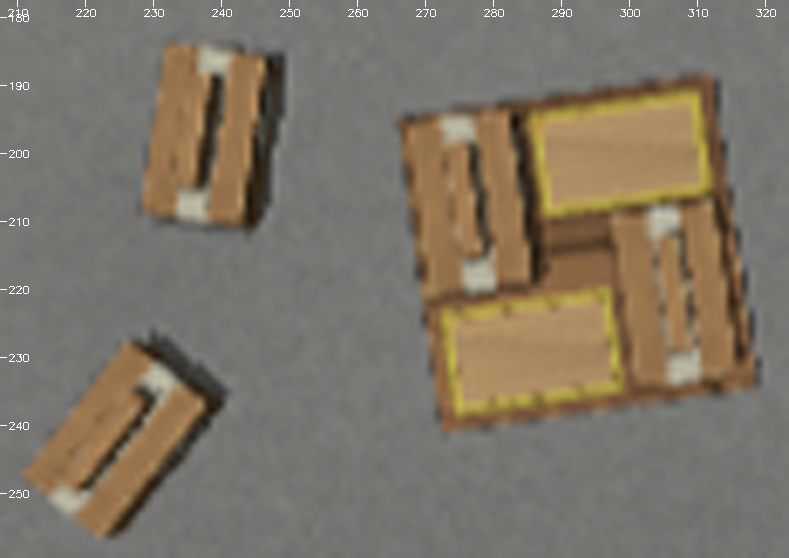

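View pics/c2.png

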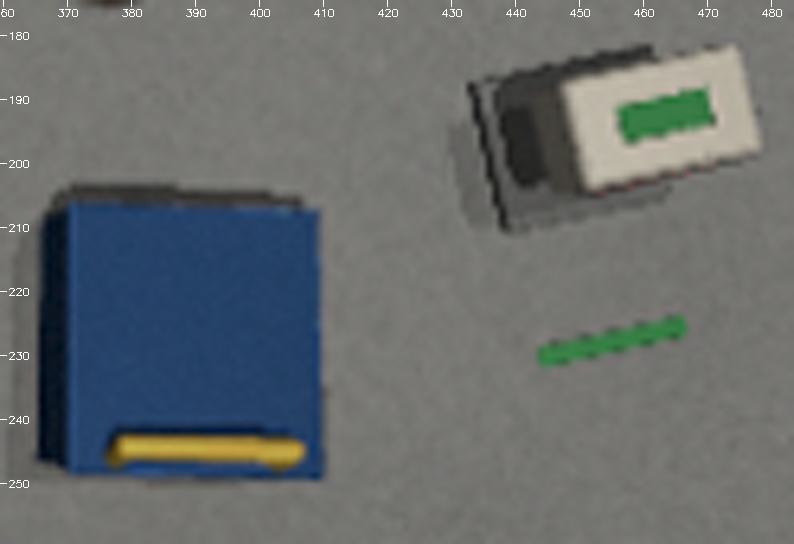

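Confirmed: the two brown cartons with tape strips at (239,198) and (226,241) are the spares. The empty outlined seats are at (293,200) and (286,229). The flap's bar is at (391,245), and the scanner window faces the robot with the green line in front.

```bash
python3 - <<'E'
from h import *
np.set_printoptions(precision=1,suppress=True)
def P(pts,s,x0,y0,z): return np.array([at('top',u/s+x0-.5,v/s+y0-.5,z) for u,v in pts])
def rect(name,pts,s,x0,y0,z):
    w=P(pts,s,x0,y0,z);c=w.mean(0)
    a=(w[1]-w[0]+w[2]-w[3])/2;b=(w[2]-w[1]+w[3]-w[0])/2
    print(name,c,'e1',np.linalg.norm(a),np.degrees(np.arctan2(a[1],a[0])),'e2',np.linalg.norm(b),np.degrees(np.arctan2(b[1],b[0])))
A=(6.8,208,178);B=(6.4,360,175)
rect('slab',[(400,117),(714,75),(757,385),(444,432)],*A,22)
rect('seatU',[(528,112),(700,90),(713,192),(542,217)],*A,22)
rect('seatL',[(440,305),(611,287),(624,391),(455,417)],*A,22)
rect('cA',[(165,45),(268,55),(243,227),(142,210)],*A,55)
rect('cB',[(131,342),(207,400),(105,537),(25,475)],*A,55)
rect('c1',[(404,122),(510,110),(533,285),(428,298)],*A,77)
rect('c3',[(610,212),(710,198),(735,375),(632,385)],*A,77)
rect('flap',[(66,203),(320,210),(324,479),(68,475)],*B,133)
print('bar',P([(108,447),(305,452)],*B,171))
rect('scan',[(562,82),(738,45),(760,153),(587,193)],*B,165)
g=P([(545,356),(680,325)],*B,0);print('green',g,g.mean(0),np.degrees(np.arctan2(*(g[1]-g[0])[::-1])))
E
```

```text
slab [537.3 147.1] e1 169.0686330607985 -80.60596512674377 e2 168.66022741394923 -170.6309968020348
seatU [590.9 125.9] e1 92.54750323730866 -80.86840807598449 e2 55.96805384068095 -171.16345181061592
seatL [484.4 170.4] e1 91.37172996949379 -81.31084609368241 e2 58.023396511442996 -171.13597842970682
cA [593.3 343.3] e1 54.30301629061324 -96.24050149718597 e2 89.3918470831509 173.76242871536235
cB [433.  384.3] e1 51.72729890055816 -125.76715397150906 e2 88.92408465746176 143.79224514490375
c1 [558.8 201.5] e1 54.763389035253226 -81.92973757460248 e2 91.43247898273817 -170.80783981562956
c3 [515.5  95.8] e1 52.562571499821104 -81.94932539045402 e2 90.83920637656887 -170.99906965275602
flap [ 495.6 -188.1] e1 135.51070354461615 -90.01959021236364 e2 142.69153371179172 -178.50229708089162
bar [[ 440.2 -137.3]
 [ 439.6 -239.1]]
scan [ 616.9 -427.4] e1 96.19805699374434 -76.40951637043696 e2 58.56406697290665 -167.46882023744735
green [[ 492.9 -417. ]
 [ 512.5 -497.2]] [ 502.7 -457.1] -76.24510669044203
```

```bash
cat > go.py <<'E'
import sys,numpy as np
from scipy.spatial.transform import Rotation as Ro
from workcell import ctrl
# go.py x y z heading(deg of tool x): prints the needed shift (cm, tool axes) and spin
x,y,z,h=map(float,sys.argv[1:5]);o=ctrl.get_obs();R=Ro.from_rotvec(o['orientation']).as_matrix()
hd=np.degrees(np.arctan2(R[1,0],R[0,0]))
print('t',round(o['t'],2),'pos',o['ee_pos'].round(1),'hd',round(hd,1),'tilt',np.round(R[:2,2],3),'w',round(o['width'],1),'q',np.degrees(o['qpos']).round(0),'F',o['ft_force'].round(1))
print('shift',(R.T@(np.array([x,y,z])-o['ee_pos'])/10).round(2),'spin',round((hd-h+180)%360-180,1))
E
python3 go.py 593.3 343.3 150 -6.2
```

```text
t 0.1 pos [ 174.9 -599.5  222. ] hd 16.3 tilt [-0.     0.001] w 88.0 q [-75.  24.  93.   0.  62.  -1.] F [ 0.6 -0.3  0.4]
shift [ 66.57 -78.79   7.31] spin 22.5
```

```bash
python3 -m inch '[{"xyz":[66.6,-78.8,0],"spin":22.5},{"xyz":[66.6,-78.8,0],"spin":22.5},{"xyz":[66.6,-78.8,0],"spin":22.5},{"xyz":[66.6,-78.8,0],"spin":22.5},{"xyz":[66.6,-78.8,0],"spin":22.5},{"xyz":[66.6,-78.8,0],"spin":22.5},{"xyz":[66.6,-78.8,0],"spin":22.5},{"xyz":[66.6,-78.8,0],"spin":22.5},{"xyz":[66.6,-78.8,0],"spin":22.5},{"xyz":[66.6,-78.8,0],"spin":22.5},{"xyz":[66.6,-78.8,0],"spin":22.5},{"xyz":[66.6,-78.8,0],"spin":22.5},{"xyz":[66.6,-78.8,0],"spin":22.5},{"xyz":[66.6,-78.8,0],"spin":22.5},{"xyz":[66.6,-78.8,0],"spin":22.5},{"xyz":[66.6,-78.8,0],"spin":22.5},{"xyz":[66.6,-78.8,0],"spin":22.5},{"xyz":[66.6,-78.8,0],"spin":22.5},{"xyz":[66.6,-78.8,0],"spin":22.5},{"xyz":[66.6,-78.8,0],"spin":22.5}]' 0.43; python3 go.py 593.3 343.3 110 -6.2
```

```text
t: 2.1
ee_pos: [580.8, 316.1, 222.6]
orientation: [-3.136, 0.17, 0.002]
ft_force: [1.3, -0.2, -0.2]
width: 50.2
t 2.1 pos [580.8 316.1 222.6] hd -6.2 tilt [-0.001  0.001] w 50.2 q [ 27.  27.  88.   0.  64. 124.] F [ 1.3 -0.2 -0.2]
shift [ 0.96 -2.83 11.26] spin -0.0
```

```bash
python3 -m inch '[{"xyz":[0.96,-2.83,4],"spin":0},{"xyz":[0.96,-2.83,8],"spin":0},{"xyz":[0.96,-2.83,11],"spin":0},{"xyz":[0.96,-2.83,14],"spin":0},{"xyz":[0.96,-2.83,15.5],"spin":0},{"xyz":[0.96,-2.83,16.3],"spin":0},{"xyz":[0.96,-2.83,16.3],"spin":0},{"xyz":[0.96,-2.83,16.3],"spin":0}]'; python3 - <<'E'
from h import *
crop(ctrl.get_image('side'),190,220,320,310,6,'pics/s1.png')
E
python3 go.py 593.3 343.3 59 -6.2
```

```text
t: 2.9
ee_pos: [594.1, 343.7, 61.0]
orientation: [-3.135, 0.171, -0.001]
ft_force: [0.1, -0.2, 0.8]
width: 50.1
t 2.95 pos [594.3 343.8  61.3] hd -6.2 tilt [0.001 0.002] w 50.2 q [ 29.  40.  90.   0.  50. 125.] F [0.8 0.  1. ]
shift [-0.09  0.06  0.23] spin -0.0
```

View pics/s1.png

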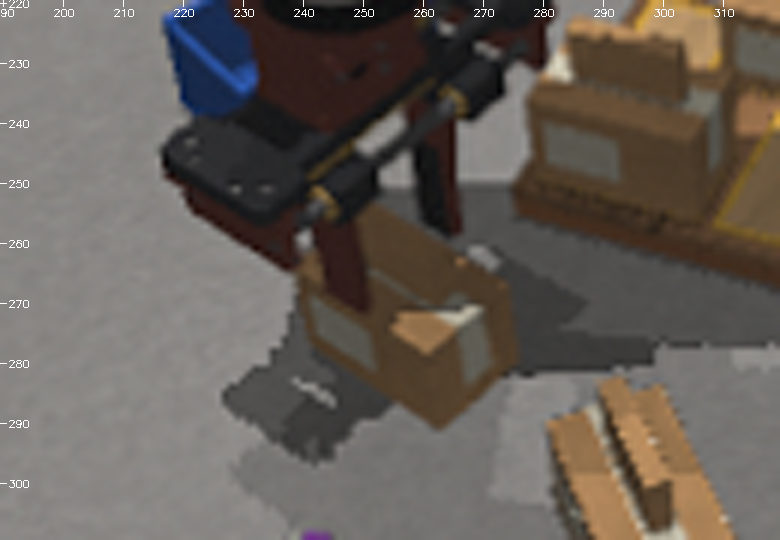

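The fingers straddle the ridge (finger at (248,268), carton's near bottom corner at (262.5,291)). Closing now.

```bash
python3 - <<'E'
from h import *
a=np.radians(-6.2);c=np.array([593.3,343.3]);ux=np.array([np.cos(a),np.sin(a)]);uy=np.array([-ux[1],ux[0]])
for z in(0,55):print(z,proj('side',[[*(c+sx*45*ux+sy*27*uy),z] for sx in(-1,1) for sy in(-1,1)]).round(1).tolist())
E
python3 -m inch '[{"xyz":[0,0,0.1],"spin":0},{"xyz":[0,0,0.1],"spin":0},{"xyz":[0,0,0.1],"spin":0},{"xyz":[0,0,0.1],"spin":0},{"xyz":[0,0,0.1],"spin":0},{"xyz":[0,0,0.1],"spin":0}]' 1; python3 go.py 590.2 125.8 190 99.1
```

```text
0 [[276.5, 279.3], [263.4, 291.3], [254.2, 265.5], [240.9, 276.6]]
55 [[274.8, 266.0], [261.1, 278.0], [251.8, 252.3], [238.0, 263.4]]
t: 3.55
ee_pos: [594.2, 343.8, 60.2]
orientation: [-3.135, 0.17, -0.002]
ft_force: [-0.5, 0.1, 0.1]
width: 12.0
t 3.55 pos [594.2 343.8  60.2] hd -6.2 tilt [0.001 0.002] w 12.0 q [ 29.  40.  90.   0.  50. 125.] F [-0.5  0.1  0.1]
shift [  1.97  21.69 -13.02] spin -105.3
```

```bash
python3 -m inch '[{"xyz":[0,0,-4],"spin":0},{"xyz":[0,0,-8],"spin":0},{"xyz":[0.5,2,-12],"spin":-8},{"xyz":[1,5,-13],"spin":-16},{"xyz":[1.9,21.6,-13],"spin":-105.3},{"xyz":[1.9,21.6,-13],"spin":-105.3},{"xyz":[1.9,21.6,-13],"spin":-105.3},{"xyz":[1.9,21.6,-13],"spin":-105.3},{"xyz":[1.9,21.6,-13],"spin":-105.3},{"xyz":[1.9,21.6,-13],"spin":-105.3},{"xyz":[1.9,21.6,-13],"spin":-105.3},{"xyz":[1.9,21.6,-13],"spin":-105.3},{"xyz":[1.9,21.6,-13],"spin":-105.3},{"xyz":[1.9,21.6,-13],"spin":-105.3},{"xyz":[1.9,21.6,-13],"spin":-105.3},{"xyz":[1.9,21.6,-13],"spin":-105.3},{"xyz":[1.9,21.6,-13],"spin":-105.3}]'; python3 go.py 590.1 126.7 82.7 99.1
```

```text
t: 5.25
ee_pos: [589.4, 126.7, 189.6]
orientation: [-2.041, -2.388, -0.003]
ft_force: [-0.1, 0.0, -0.7]
width: 11.7
t 5.25 pos [589.4 126.7 189.6] hd 99.0 tilt [0.001 0.002] w 11.7 q [11. 25. 98.  0. 58.  2.] F [-0.1  0.  -0.7]
shift [-0.04  0.06 10.69] spin -0.1
```

```bash
python3 -m inch '[{"xyz":[0,-0.05,3.5],"spin":-0.1},{"xyz":[0,-0.05,7],"spin":-0.1},{"xyz":[0,-0.05,9],"spin":-0.1},{"xyz":[0,-0.05,10],"spin":-0.1},{"xyz":[0,-0.05,10.4],"spin":-0.1},{"xyz":[0,-0.05,10.7],"spin":-0.1},{"xyz":[0,-0.05,10.7],"spin":-0.1},{"xyz":[0,-0.05,10.7],"spin":-0.1}]'; python3 - <<'E'
from h import *
crop(ctrl.get_image('side'),260,180,370,280,6,'pics/s2.png')
E
python3 go.py 590.1 126.7 82.2 99.1
```

```text
t: 6.05
ee_pos: [589.7, 127.0, 83.6]
orientation: [2.039, 2.389, 0.005]
ft_force: [0.4, -0.1, -1.1]
width: 11.6
t 6.1 pos [589.6 127.   83.6] hd 99.1 tilt [0.002 0.002] w 11.8 q [ 11.  33. 101.   0.  46.   2.] F [-1.3 -0.  -0.7]
shift [-0.03  0.04  0.14] spin -0.0
```

View pics/s2.png

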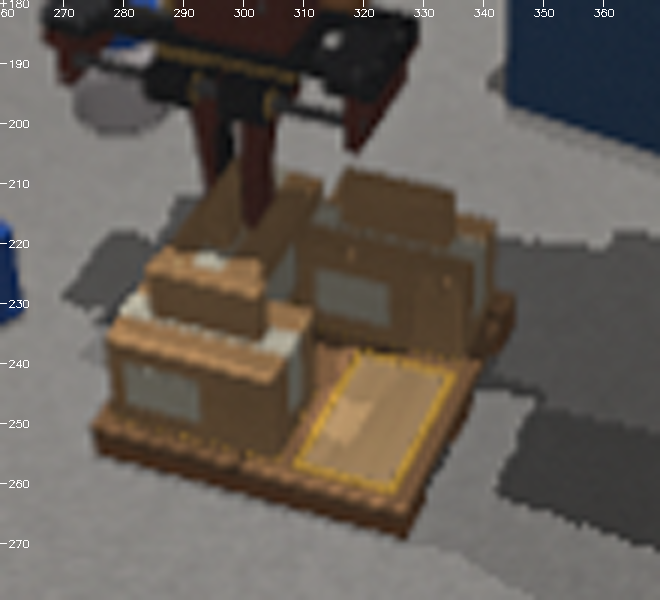

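The carton sits in the far seat between the other two (its ridge near (243,210)). The near outline around (322,250) is free. I'm lowering the last millimetre and letting go.

```bash
python3 -m inch '[{"xyz":[0,0,0.1],"spin":0},{"xyz":[0,0,0.15],"spin":0},{"xyz":[0,0,0.15],"spin":0}]' && python3 -m inch '[{"xyz":[0,0,0],"spin":0},{"xyz":[0,0,0],"spin":0},{"xyz":[0,0,0],"spin":0},{"xyz":[0,0,-3],"spin":0},{"xyz":[0,0,-7],"spin":0},{"xyz":[0,0,-9],"spin":0}]' 0.55;  python3 go.py 433 384.3 170 143.8
```

```text
t: 6.4
ee_pos: [589.7, 127.0, 82.2]
orientation: [2.039, 2.389, 0.006]
ft_force: [0.2, 0.3, -1.4]
width: 12.0
t: 7.0
ee_pos: [590.7, 127.0, 175.1]
orientation: [2.038, 2.388, 0.01]
ft_force: [1.0, -0.2, 0.1]
width: 39.3
t 7.0 pos [590.7 127.  175.1] hd 99.0 tilt [0.006 0.003] w 39.3 q [11. 26. 98.  0. 56.  2.] F [ 1.  -0.2  0.1]
shift [ 27.89 -11.54   0.5 ] spin -44.8
```

```bash
python3 -m inch '[{"xyz":[27.9,-11.5,0.5],"spin":-44.8},{"xyz":[27.9,-11.5,0.5],"spin":-44.8},{"xyz":[27.9,-11.5,0.5],"spin":-44.8},{"xyz":[27.9,-11.5,0.5],"spin":-44.8},{"xyz":[27.9,-11.5,0.5],"spin":-44.8},{"xyz":[27.9,-11.5,0.5],"spin":-44.8},{"xyz":[27.9,-11.5,0.5],"spin":-44.8},{"xyz":[27.9,-11.5,0.5],"spin":-44.8},{"xyz":[27.9,-11.5,0.5],"spin":-44.8}]';  python3 go.py 433 384.3 60 143.8
python3 - <<'E'
from h import *
im=ctrl.get_image('top');crop(im,240,170,340,260,6.5,'pics/c3.png')
E
```

```text
t: 7.9
ee_pos: [433.7, 383.7, 169.9]
orientation: [0.974, 2.982, 0.007]
ft_force: [-0.1, -1.1, -0.4]
width: 39.4
t 7.9 pos [433.7 383.7 169.9] hd 143.8 tilt [0.006 0.003] w 39.4 q [ 40.  24. 102.  -0.  54. -13.] F [-0.1 -1.1 -0.4]
shift [ 0.12 -0.06 10.99] spin 0.0
```

View pics/c3.png

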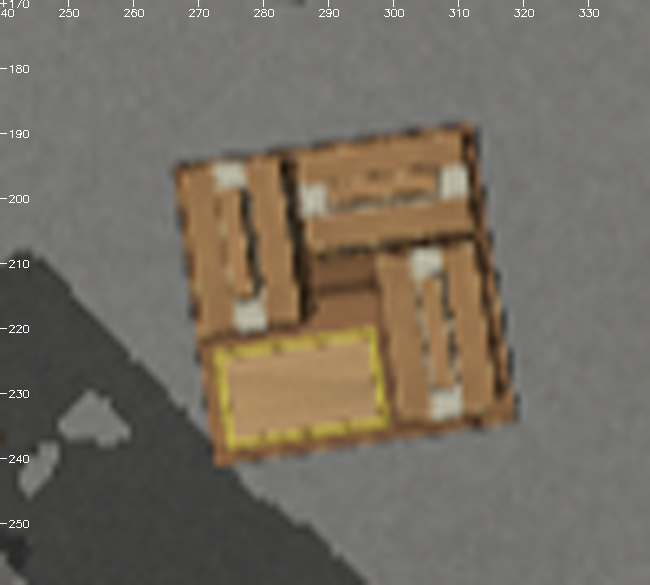

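The far seat's carton spans (286,193)–(312,209) inside its outline, and the neighbours are unmoved. I'll check the numbers and pick up carton B.

```bash
python3 - <<'E'
from h import *
w=np.array([at('top',u/6.5+239.5,v/6.5+169.5,77) for u,v in [(297,152),(468,130),(476,233),(306,255)]])
print(w.mean(0),w.round(1).tolist())
a=w[1]-w[0]+w[2]-w[3];print(np.degrees(np.arctan2(a[1],a[0])))
t=np.array([at('top',u/6.5+239.5,v/6.5+169.5,77) for u,v in [(314,198),(453,181)]]);print('tape',t.mean(0),np.degrees(np.arctan2(*(t[1]-t[0])[::-1])))
E
python3 -m inch '[{"xyz":[0.1,-0.05,4],"spin":0},{"xyz":[0.1,-0.05,8],"spin":0},{"xyz":[0.1,-0.05,10],"spin":0},{"xyz":[0.1,-0.05,11],"spin":0},{"xyz":[0.1,-0.05,11],"spin":0},{"xyz":[0.1,-0.05,11],"spin":0}]' && python3 -m inch '[{"xyz":[0,0,0],"spin":0},{"xyz":[0,0,0],"spin":0},{"xyz":[0,0,0],"spin":0},{"xyz":[0,0,0],"spin":0},{"xyz":[0,0,0],"spin":0}]' 1;  python3 go.py 484.6 170 190 99.1
```

```text
[589.88472704 123.16456091] [[610.7, 172.2], [624.7, 80.1], [569.1, 74.5], [555.1, 165.8]]
-81.31758611403517
tape [591.43515078 124.95478446] -81.69833344178343
t: 8.55
ee_pos: [434.5, 383.8, 60.7]
orientation: [0.977, 2.98, 0.008]
ft_force: [-0.3, 0.2, 0.8]
width: 39.5
t: 9.05
ee_pos: [434.7, 384.0, 61.4]
orientation: [0.977, 2.98, 0.009]
ft_force: [-0.9, -0.5, 6.7]
width: 11.9
t 9.05 pos [434.7 384.   61.4] hd 143.7 tilt [0.007 0.004] w 11.9 q [ 40.  33. 105.  -0.  42. -13.] F [-0.9 -0.5  6.7]
shift [-16.74 -14.19 -12.9 ] spin 44.6
```

```bash
python3 -m inch '[{"xyz":[0,0,-4],"spin":0},{"xyz":[0,0,-8],"spin":0},{"xyz":[-1,-1,-12],"spin":4},{"xyz":[-16.8,-14.2,-12.9],"spin":44.6},{"xyz":[-16.8,-14.2,-12.9],"spin":44.6},{"xyz":[-16.8,-14.2,-12.9],"spin":44.6},{"xyz":[-16.8,-14.2,-12.9],"spin":44.6},{"xyz":[-16.8,-14.2,-12.9],"spin":44.6},{"xyz":[-16.8,-14.2,-12.9],"spin":44.6},{"xyz":[-16.8,-14.2,-12.9],"spin":44.6},{"xyz":[-16.8,-14.2,-12.9],"spin":44.6}]'; python3 go.py 484.8 169 83.6 99.1
```

```text
t: 10.15
ee_pos: [484.7, 170.5, 189.8]
orientation: [2.032, 2.392, 0.012]
ft_force: [-0.9, 0.3, -1.7]
width: 11.6
t 10.15 pos [484.7 170.5 189.8] hd 99.3 tilt [0.007 0.004] w 11.6 q [ 18.  17. 109.   0.  53.   9.] F [-0.9  0.3 -1.7]
shift [-0.18 -0.09 10.62] spin 0.2
```

```bash
python3 -m inch '[{"xyz":[-0.15,-0.05,3.5],"spin":0.2},{"xyz":[-0.15,-0.05,7],"spin":0.2},{"xyz":[-0.15,-0.05,9],"spin":0.2},{"xyz":[-0.15,-0.05,10],"spin":0.2},{"xyz":[-0.15,-0.05,10.4],"spin":0.2},{"xyz":[-0.15,-0.05,10.65],"spin":0.2},{"xyz":[-0.15,-0.05,10.7],"spin":0.2},{"xyz":[-0.15,-0.05,10.7],"spin":0.2}]'; python3 go.py 484.8 169 83.2 99.1
```

```text
t: 10.95
ee_pos: [485.8, 169.7, 83.7]
orientation: [2.036, 2.388, 0.014]
ft_force: [-0.7, 0.7, 0.8]
width: 12.0
t 10.95 pos [485.8 169.7  83.7] hd 99.1 tilt [0.009 0.004] w 12.0 q [ 18.  27. 113.   0.  40.   9.] F [-0.7  0.7  0.8]
shift [-0.05 -0.11  0.05] spin 0.0
```

```bash
python3 -m inch '[{"xyz":[0,0,0],"spin":0},{"xyz":[0,0,0],"spin":0},{"xyz":[0,0,0],"spin":0},{"xyz":[0,0,-3],"spin":0},{"xyz":[0,0,-7],"spin":0},{"xyz":[0,0,-11.5],"spin":0},{"xyz":[0,0,-16],"spin":0},{"xyz":[-14,0,-17],"spin":0},{"xyz":[-14,0,-17],"spin":0},{"xyz":[-14,0,-17],"spin":0},{"xyz":[-14,0,-17],"spin":0}]' 0.55
python3 - <<'E'
from h import *
a=ctrl.get_image('top');b=ctrl.get_image('side')
crop(a,260,175,420,260,4.9,'pics/t4.png');crop(b,265,110,410,275,4.2,'pics/s4.png')
A=cv2.imread('pics/t4.png');B=cv2.imread('pics/s4.png');cv2.imwrite('pics/x.png',A)
E
python3 go.py 440 -188 200 90
```

```text
t: 12.05
ee_pos: [507.2, 26.9, 254.0]
orientation: [2.039, 2.382, 0.015]
ft_force: [-0.8, 0.6, -1.0]
width: 39.7
t 12.15 pos [506.5  29.9 253.4] hd 99.0 tilt [0.009 0.005] w 39.3 q [  2.  12. 107.   0.  61.  -7.] F [-0.1  0.  -0.8]
shift [-20.51 -10.01   5.18] spin 9.0
```

View pics/t4.png

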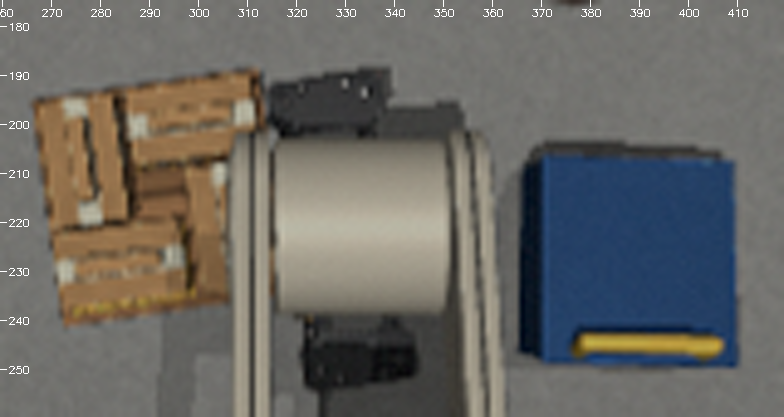

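View pics/s4.png

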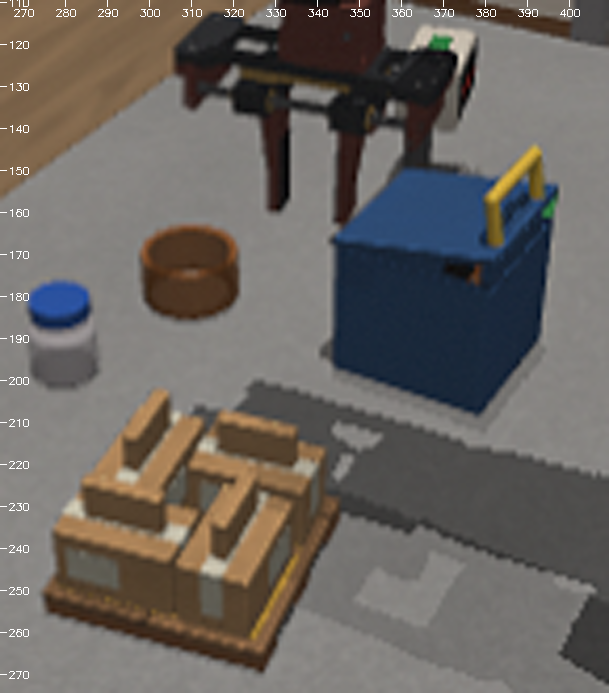

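Nine pictures viewed so far. Both cartons stand in the layer, but a thin yellow strip shows on the near side of the near carton (top (275–300,238), side (325,255)), so I'll quantify the offset.

```bash
python3 - <<'E'
from h import *
np.set_printoptions(precision=1,suppress=True)
t0=cv2.imread('pics/top0.png');t4=ctrl.get_image('top')[:,:,::-1].copy();s4=ctrl.get_image('side')[:,:,::-1].copy()
cv2.imwrite('pics/top5.png',t4);cv2.imwrite('pics/side5.png',s4)
hsv=cv2.cvtColor(t0,cv2.COLOR_BGR2HSV)
Y=cv2.inRange(hsv,(22,130,120),(35,255,255))
for nm,(x0,y0,x1,y1) in dict(U=(284,187,315,212),L=(270,218,302,243)).items():
    v,u=np.nonzero(Y[y0:y1,x0:x1]);r=cv2.minAreaRect(np.c_[u+x0,v+y0].astype(np.float32))
    w=np.array([at('top',*p,22) for p in cv2.boxPoints(r)]);print('seat',nm,r,w.mean(0))
h4=cv2.cvtColor(t4,cv2.COLOR_BGR2HSV);W=cv2.inRange(h4,(0,0,140),(180,60,255));W[:,307:]=0
n,_,st,ce=cv2.connectedComponentsWithStats(W[180:245,262:320])
for i in range(1,n):
    if st[i,4]>=4: c=ce[i]+[262,180];print(st[i,4],c,at('top',*c,77))
y4=cv2.inRange(h4,(22,130,120),(35,255,255));v,u=np.nonzero(y4[218:243,268:302]);print('yellow left',len(u));
w=np.array([at('top',a+268,b+218,22) for a,b in zip(u,v)]);print(w.mean(0) if len(w) else '')
w=np.array([at('top',*p,22) for p in [(271.5,0)]])
v,u=np.nonzero(Y[218:243,268:302]);w=np.array([at('top',a+268,b+218,22) for a,b in zip(u,v)])
a=np.radians(9.1);uu=(w-[484.5,170])@np.array([np.cos(a),np.sin(a)]);print('yellow t0 perp hist',np.histogram(uu,bins=np.arange(-34,35,4)))
v,u=np.nonzero(y4[218:243,268:302]);w=np.array([at('top',a_+268,b+218,22) for a_,b in zip(u,v)])
uu=(w-[484.5,170])@np.array([np.cos(a),np.sin(a)]);print('t4',uu.min(),uu.max(),uu.mean())
E
```

```text
seat U ((298.9559631347656, 200.20660400390625), (15.526301383972168, 25.069536209106445), 81.46923065185547) [590.  125.3]
seat L ((285.8399963378906, 229.37997436523438), (15.414929389953613, 25.031579971313477), 81.8698959350586) [483.  170.2]
17 [274.9 196.5] [597. 208.]
16 [287.5 200.5] [584.1 163.4]
5 [303.8 210.2] [551.3 105.4]
17 [277.9 218.2] [521.3 195.4]
14 [294.9 226.9] [492.4 135. ]
15 [272.8 229.8] [480.3 212.1]
yellow left 5
[454.2 187. ]
yellow t0 perp hist (array([ 0, 23, 22,  2,  3,  3,  3,  2,  3,  4,  3,  3,  3, 11, 24,  5,  0]), array([-34, -30, -26, -22, -18, -14, -10,  -6,  -2,   2,   6,  10,  14,
        18,  22,  26,  30,  34]))
t4 -29.562750172502202 -25.978225524978498 -27.18544277897998
```

Carton B sits about 3 mm too far (+x) and 2 mm too far left. That is cheap to mend, so I'll regrip it and nudge it over.

```bash
python3 go.py 485.8 169.7 175 99.1; python3 go.py 485.8 169.7 84.5 99.1|tail -1
```

```text
t 12.25 pos [506.2  31.3 253.1] hd 99.1 tilt [0.008 0.005] w 39.5 q [  2.  12. 107.   0.  61.  -7.] F [ 0.9  0.3 -0.1]
shift [13.97  0.11  7.86] spin 0.0
shift [13.94  0.03 16.91] spin 0.0
```

```bash
python3 -m inch '[{"xyz":[5,0,0],"spin":0},{"xyz":[10,0,2],"spin":0},{"xyz":[13.95,0.1,5],"spin":0},{"xyz":[13.95,0.1,9],"spin":0},{"xyz":[13.95,0.1,12.5],"spin":0},{"xyz":[13.95,0.05,15],"spin":0},{"xyz":[13.95,0.05,16.8],"spin":0},{"xyz":[13.95,0.05,16.9],"spin":0},{"xyz":[13.95,0.05,16.9],"spin":0}]' && python3 -m inch '[{"xyz":[0,0,0],"spin":0},{"xyz":[0,0,0],"spin":0},{"xyz":[0,0,0],"spin":0},{"xyz":[0,0,0],"spin":0},{"xyz":[0,0,-0.3],"spin":0},{"xyz":[0,0,-0.5],"spin":0},{"xyz":[0,0,-0.5],"spin":0}]' 1; python3 go.py 483 167.6 84.4 99.1
```

```text
t: 13.15
ee_pos: [485.5, 170.8, 84.5]
orientation: [2.034, 2.391, 0.013]
ft_force: [-0.3, -0.4, 0.2]
width: 39.6
t: 13.85
ee_pos: [485.7, 170.7, 89.8]
orientation: [2.034, 2.39, 0.013]
ft_force: [-0.0, 0.5, -0.8]
width: 12.0
t 13.85 pos [485.7 170.7  89.8] hd 99.2 tilt [0.008 0.005] w 12.0 q [ 18.  27. 112.   0.  41.   9.] F [-0.   0.5 -0.8]
shift [-0.27 -0.32  0.54] spin 0.1
```

```bash
python3 -m inch '[{"xyz":[-0.15,-0.31,0],"spin":0},{"xyz":[-0.15,-0.31,0],"spin":0},{"xyz":[-0.15,-0.31,0.3],"spin":0.1},{"xyz":[-0.15,-0.31,0.5],"spin":0.1},{"xyz":[-0.15,-0.31,0.55],"spin":0.1},{"xyz":[-0.15,-0.31,0.55],"spin":0.1}]' && python3 -m inch '[{"xyz":[0,0,0],"spin":0},{"xyz":[0,0,0],"spin":0},{"xyz":[0,0,0],"spin":0},{"xyz":[0,0,-3],"spin":0},{"xyz":[0,0,-7],"spin":0},{"xyz":[0,0,-11.5],"spin":0},{"xyz":[0,0,-16],"spin":0},{"xyz":[-14,0,-17],"spin":0},{"xyz":[-14,0,-17],"spin":0},{"xyz":[-14,0,-17],"spin":0},{"xyz":[-14,0,-17],"spin":0}]' 0.55
python3 - <<'E'
from h import *
np.set_printoptions(precision=1,suppress=True)
t4=ctrl.get_image('top')[:,:,::-1].copy();cv2.imwrite('pics/top6.png',t4)
h4=cv2.cvtColor(t4,cv2.COLOR_BGR2HSV);W=cv2.inRange(h4,(0,0,140),(180,60,255));W[:,307:]=0
n,_,st,ce=cv2.connectedComponentsWithStats(W[180:245,262:320])
for i in range(1,n):
    if st[i,4]>=4: c=ce[i]+[262,180];print(st[i,4],c,at('top',*c,77))
y4=cv2.inRange(h4,(22,130,120),(35,255,255));print('yellow left',np.count_nonzero(y4[218:243,268:302]))
# bar: yellow in top and side, and box edges
B=cv2.inRange(h4,(20,120,90),(35,255,255));v,u=np.nonzero(B[238:252,372:412]);print('bar top px',u.min()+372,u.max()+372,(v+238).mean(),v.min()+238,v.max()+238)
m=[u.mean()+372,v.mean()+238];print('bar xy@171',at('top',*m,171))
s=cv2.imread('pics/side5.png');hs=cv2.cvtColor(s,cv2.COLOR_BGR2HSV);B=cv2.inRange(hs,(20,120,90),(35,255,255))[135:175,370:405]
v,u=np.nonzero(B);print('side bar',u.min()+370,u.max()+370,v.min()+135,v.max()+135)
print('proj side bar ends',proj('side',[[440,-138,171],[440,-238,171],[434,-138,171],[434,-238,171]]).tolist())
from itertools import product
E
python3 go.py 440 -188 200 90
```

```text
t: 14.45
ee_pos: [483.3, 168.8, 85.1]
orientation: [2.036, 2.388, 0.014]
ft_force: [-2.6, -3.0, 11.3]
width: 11.8
t: 15.55
ee_pos: [504.7, 26.1, 255.0]
orientation: [2.04, 2.383, 0.014]
ft_force: [0.3, 0.6, 0.4]
width: 39.4
17 [274.9 196.5] [597. 208.]
16 [287.5 200.5] [584.1 163.4]
12 [304.4 209.9] [552.4 103.3]
18 [277.9 218.3] [521.  195.2]
15 [295.5 227.8] [489.1 133. ]
16 [273.6 230.6] [477.7 209.4]
yellow left 0
bar top px 378 406 244.68141592920355 243 247
bar xy@171 [ 440.1 -188.6]
side bar 381 393 145 167
proj side bar ends [[380.69559679782776, 163.87804536076084], [392.30715359964597, 150.72182201399565], [382.3760479471524, 164.35247048488435], [393.9186741437542, 151.14764777189563]]
t 15.6 pos [504.2  27.8 254.6] hd 98.9 tilt [0.008 0.005] w 39.5 q [  2.  12. 107.   0.  61.  -7.] F [-0.1 -0.  -1.1]
shift [-20.35  -9.73   5.31] spin 8.9
```

Carton B is now within 1 mm of its seat. In the side view the bar sits about 6 px higher than it would on a shut flap, and there is a gap under the flap at (374,173), so the flap is probably ajar. I'll triangulate it.

```bash
python3 - <<'E'
from h import *
np.set_printoptions(precision=1,suppress=True)
def tri(a,b):
    o1,d1=ray('top',*a);o2,d2=ray('side',*b);s=np.linalg.lstsq(np.c_[d1,-d2],o2-o1,rcond=None)[0]
    p,q=o1+s[0]*d1,o2+s[1]*d2;return (p+q)/2,np.linalg.norm(p-q)
for n,(u,v) in dict(fl=(343.8,197.1),nl=(378.3,207.8),nr=(393.3,188.1)).items(): print('bottom',n,at('side',u,v,0))
S=lambda x,y:(x/4.2+264.5,y/4.2+109.5)
C=lambda x,y:(x/6.4+359.5,y/6.4+174.5)
print('bar L',tri(C(112,447),S(491,199)));print('bar R',tri(C(301,452),S(537,151)))
print('bar mid',tri(C(206,450),S(514,175)))
print('flap FL',tri(C(66,203),S(333,238)));print('flap FR',tri(C(320,210),S(405,168)))
print('flap NR',tri(C(324,479),S(556,187)));print('flap NL',tri(C(68,475),S(498,250)))
print('hinge-left edges at z125 side',at('side',*S(333,238),125),at('side',*S(405,168),125))
E
```

```text
bottom fl [ 564.8 -120.5]
bottom nl [ 429.2 -124.9]
bottom nr [ 429.1 -263.3]
bar L (array([ 440. , -135.7,  198.8]), np.float64(2.2267880304661154))
bar R (array([ 440. , -231.9,  194.7]), np.float64(0.5553712720380262))
bar mid (array([ 440. , -183.3,  196.4]), np.float64(0.8176034904527968))
flap FL (array([ 566.9, -118.6,  133.6]), np.float64(0.4605041332844724))
flap FR (array([ 566.8, -253.8,  132.7]), np.float64(0.4904702619780615))
flap NR (array([ 426.1, -252.6,  154.4]), np.float64(1.7626074601312123))
flap NL (array([ 424.1, -118.1,  166.9]), np.float64(2.7236407954603927))
hinge-left edges at z125 side [ 573.1 -130.9] [ 572.7 -266.1]
```

The flap starts about 11° ajar. The hinge is at x≈566, z=125, and the bar is at about (441,−185,196). I'll move above it, then grasp.

```bash
python3 -m inch '[{"xyz":[-20.3,-9.6,0],"spin":8.9},{"xyz":[-20.3,-9.6,0],"spin":8.9},{"xyz":[-20.3,-9.6,0],"spin":8.9},{"xyz":[-20.3,-9.6,0],"spin":8.9},{"xyz":[-20.3,-9.6,0],"spin":8.9},{"xyz":[-20.3,-9.6,0],"spin":8.9},{"xyz":[-20.3,-9.6,0],"spin":8.9}]'; python3 go.py 441 -185 180 90;
python3 - <<'E'
import numpy as np
h=np.array([566,125.]);p0=None
for th in [10.9,20,30,40,50,60,70,80,90,100,109,112]:
    a=np.radians(161.2-th);p=h+142.6*np.array([np.cos(a),np.sin(a)]);p0=p if p0 is None else p0
    print(th,p.round(1),((p-p0)/10*[1,-1]).round(2))
E
```

```text
t: 16.3
ee_pos: [440.8, -186.8, 252.8]
orientation: [2.221, 2.219, 0.015]
ft_force: [0.3, -0.3, -0.2]
width: 39.3
t 16.3 pos [ 440.8 -186.8  252.8] hd 89.9 tilt [0.008 0.005] w 39.3 q [-25.   9. 110.   1.  60. -25.] F [ 0.3 -0.3 -0.2]
shift [ 0.14 -0.03  7.28] spin -0.1
10.9 [442.1 195.7] [ 0. -0.]
20 [454.9 214.4] [ 1.27 -1.87]
30 [472.1 232.3] [ 2.99 -3.66]
40 [492.1 247. ] [ 5.   -5.13]
50 [514.4 257.9] [ 7.23 -6.23]
60 [538.3 264.9] [ 9.62 -6.92]
70 [563.  267.6] [12.09 -7.19]
80 [587.8 265.9] [14.57 -7.03]
90 [612. 260.] [16.98 -6.43]
100 [634.7 250. ] [19.26 -5.43]
109 [653.4 237.7] [21.13 -4.2 ]
112 [659.2 232.9] [21.7  -3.73]
```

```bash
python3 -m inch '[{"xyz":[0.1,0.05,3],"spin":0},{"xyz":[0.1,0.05,5],"spin":0},{"xyz":[0.1,0.05,6.5],"spin":0},{"xyz":[0.1,0.05,7.2],"spin":0},{"xyz":[0.1,0.05,7.2],"spin":0}]' && python3 -m inch '[{"xyz":[0,0,0],"spin":0},{"xyz":[0,0,0],"spin":0},{"xyz":[0,0,0],"spin":0},{"xyz":[0,0,0],"spin":0},{"xyz":[0,0,0],"spin":0}]' 1; python3 go.py 441 -185 180 90; python3 - <<'E'
from h import *
crop(ctrl.get_image('side'),320,90,440,220,4.6,'pics/s7.png')
E
```

```text
t: 16.8
ee_pos: [441.8, -183.8, 180.0]
orientation: [-2.22, -2.222, -0.014]
ft_force: [0.1, -1.5, -0.1]
width: 39.6
t: 17.3
ee_pos: [440.2, -183.9, 180.1]
orientation: [-2.219, -2.221, -0.011]
ft_force: [-5.9, -1.0, 3.5]
width: 11.3
t 17.3 pos [ 440.2 -183.9  180.1] hd 90.1 tilt [0.003 0.007] w 11.3 q [-24.  15. 114.   1.  51. -25.] F [-5.9 -1.   3.5]
shift [-0.11  0.08  0.01] spin 0.1
```

View pics/s7.png

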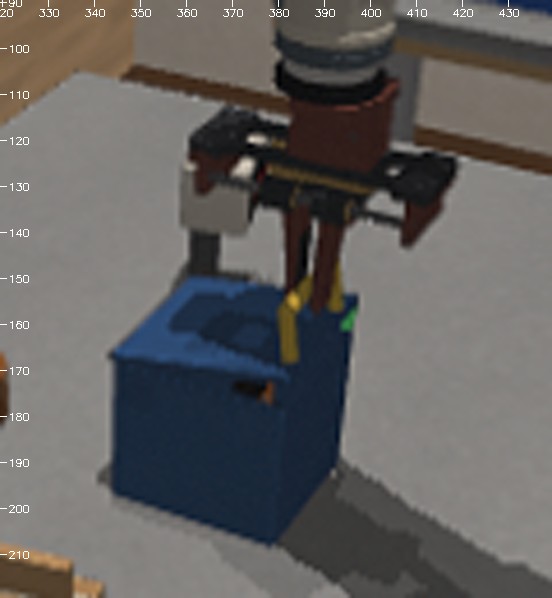

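The bar (388,150) is between the fingers and the opening reads 11 mm, so it is gripped. Swinging it along the arc.

```bash
python3 -m inch '[{"xyz":[0,0.6,-0.9],"spin":0},{"xyz":[0,1.27,-1.87],"spin":0},{"xyz":[0,2.1,-2.8],"spin":0},{"xyz":[0,2.99,-3.66],"spin":0},{"xyz":[0,2.99,-3.66],"spin":0}]'; python3 go.py 440 -184 180 90
```

```text
t: 17.85
ee_pos: [469.4, -184.1, 219.1]
orientation: [-2.217, -2.22, -0.008]
ft_force: [-13.7, 0.7, 14.8]
width: 10.9
t 17.85 pos [ 469.4 -184.1  219.1] hd 90.1 tilt [0.    0.007] w 10.9 q [-23.  14. 109.   0.  57. -23.] F [-13.7   0.7  14.8]
shift [-0.02 -2.94  3.91] spin 0.1
```

```bash
python3 -m inch '[{"xyz":[0,0.95,-0.8],"spin":0},{"xyz":[0,1.95,-1.54],"spin":0},{"xyz":[0,3,-2.15],"spin":0},{"xyz":[0,4.14,-2.71],"spin":0},{"xyz":[0,5.3,-3.13],"spin":0},{"xyz":[0,6.5,-3.49],"spin":0},{"xyz":[0,6.5,-3.49],"spin":0}]'; python3 go.py 440 -184 180 90
```

```text
t: 18.55
ee_pos: [537.1, -184.5, 256.1]
orientation: [-2.219, -2.223, -0.011]
ft_force: [0.3, -0.8, 8.2]
width: 11.3
t 18.55 pos [ 537.1 -184.5  256.1] hd 90.1 tilt [0.004 0.006] w 11.3 q [-20.  17.  99.   0.  64. -21.] F [ 0.3 -0.8  8.2]
shift [ 0.02 -9.74  7.58] spin 0.1
```

```bash
python3 -m inch '[{"xyz":[0,1.2,-0.25],"spin":0},{"xyz":[0,2.46,-0.4],"spin":0},{"xyz":[0,3.7,-0.4],"spin":0},{"xyz":[0,4.95,-0.3],"spin":0},{"xyz":[0,6.15,-0.05],"spin":0},{"xyz":[0,7.4,0.25],"spin":0},{"xyz":[0,8.55,0.7],"spin":0},{"xyz":[0,9.7,1.2],"spin":0},{"xyz":[0,10.75,1.85],"spin":0},{"xyz":[0,11.8,2.55],"spin":0},{"xyz":[0,11.8,2.55],"spin":0}]'; python3 go.py 440 -184 180 90
```

```text
t: 19.65
ee_pos: [657.2, -184.8, 230.6]
orientation: [2.219, 2.223, 0.011]
ft_force: [-0.5, -4.9, -3.3]
width: 11.2
t 19.65 pos [ 657.2 -184.8  230.6] hd 90.1 tilt [0.006 0.004] w 11.2 q [-17.  29.  85.   0.  66. -17.] F [-0.5 -4.9 -3.3]
shift [  0.1  -21.75   4.94] spin 0.1
```

```bash
python3 -m inch '[{"xyz":[0,0,0],"spin":0},{"xyz":[0,0,0],"spin":0},{"xyz":[0,0,0],"spin":0},{"xyz":[0,0,-3],"spin":0},{"xyz":[0,0,-6],"spin":0},{"xyz":[0,0,-8],"spin":0},{"xyz":[5,-3,-8],"spin":8},{"xyz":[19,-10,-8],"spin":90},{"xyz":[19,-10,-8],"spin":90},{"xyz":[19,-10,-8],"spin":90},{"xyz":[19,-10,-8],"spin":90},{"xyz":[19,-10,-8],"spin":90},{"xyz":[19,-10,-8],"spin":90}]' 0.66; python3 go.py 483 -185.5 290 0;python3 - <<'E'
from h import *
a=ctrl.get_image('top');b=ctrl.get_image('side')
A=cv2.resize(a[190:265,355:475,::-1],None,fx=6,fy=6,interpolation=cv2.INTER_CUBIC)
crop(a,360,185,425,262,7.5,'pics/a.png');crop(b,320,95,410,215,4.8,'pics/b.png')
A=cv2.imread('pics/a.png')[:576];B=cv2.imread('pics/b.png')[:576,:300]
A=cv2.copyMakeBorder(A,0,576-A.shape[0],0,0,0);B=cv2.imread('pics/b.png');B=B[:576];B=cv2.copyMakeBorder(B,0,576-B.shape[0],0,0,0)
cv2.imwrite('pics/ab8.png',np.hstack([A,B])[:, :800]);print(A.shape,B.shape)
E
```

```text
t: 20.95
ee_pos: [556.3, 5.9, 311.8]
orientation: [-3.028, -0.825, -0.013]
ft_force: [0.9, -0.3, -0.1]
width: 29.6
t 20.95 pos [556.3   5.9 311.8] hd 30.5 tilt [0.007 0.005] w 29.6 q [-1. 13. 97.  0. 69. 59.] F [ 0.9 -0.3 -0.1]
shift [-16.05  12.78   2.03] spin 30.5
(576, 488, 3) (576, 432, 3)
```

View pics/ab8.png

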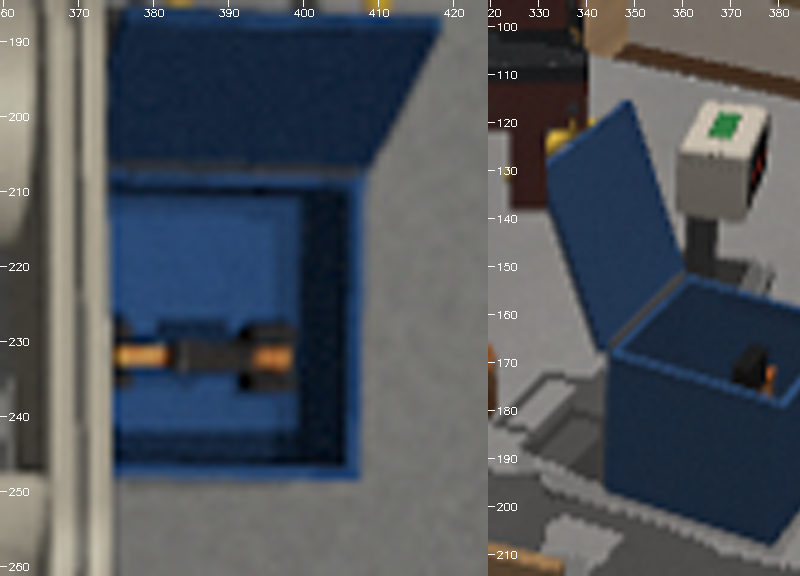

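The flap leans back fully clear. The plate's black grip is at top (387.8,232.1), side (374,170).

```bash
python3 - <<'E'
from h import *
print(at('top',387.8,232.1,113),at('top',172/7.5+359.5,356/7.5+184.5,113),at('top',252/7.5+359.5,356/7.5+184.5,113))
for p in [(110,183),(366,178),(357,472)]: print(at('top',p[0]/7.5+359.5,p[1]/7.5+184.5,125))
print('plate ends z81',at('top',293/7.5+359.5,356/7.5+184.5,81))
E
python3 -m inch '[{"xyz":[-16,12.8,0.5],"spin":30.5},{"xyz":[-16,12.8,0.5],"spin":30.5},{"xyz":[-16,12.8,0.5],"spin":30.5},{"xyz":[-16,12.8,0.5],"spin":30.5},{"xyz":[-16,12.8,0.5],"spin":30.5},{"xyz":[-16,12.8,0.5],"spin":30.5},{"xyz":[-16,12.8,0.5],"spin":30.5}]' 0.3; python3 go.py 483 -185.5 86 0
```

```text
[ 481.12790528 -184.47856946] [ 481.19859439 -166.00704485] [ 481.962209   -202.73118123]
[ 558.87775434 -134.64091495]
[ 563.82689588 -251.57382766]
[ 430.45524431 -249.19388088]
plate ends z81 [ 482.41441357 -227.99816696]
t: 21.75
ee_pos: [484.7, -185.9, 305.4]
orientation: [-3.136, -0.009, -0.012]
ft_force: [0.0, -0.2, 0.0]
width: 61.7
t 21.75 pos [ 484.7 -185.9  305.4] hd 0.3 tilt [0.008 0.005] w 61.7 q [-23.  10. 102.   0.  68.  67.] F [ 0.  -0.2  0. ]
shift [-0.34  0.08 21.93] spin 0.3
```

```bash
python3 -m inch '[{"xyz":[-0.3,0,4],"spin":0},{"xyz":[-0.4,0,8],"spin":0},{"xyz":[-0.45,0,12],"spin":0},{"xyz":[-0.48,0,16],"spin":0},{"xyz":[-0.48,0,18.5],"spin":0},{"xyz":[-0.48,0,20.5],"spin":0},{"xyz":[-0.48,0,21.6],"spin":0},{"xyz":[-0.48,0,21.9],"spin":0},{"xyz":[-0.48,0,21.9],"spin":0}]'; python3 go.py 481.6 -184.7 86 0
```

```text
t: 22.65
ee_pos: [482.2, -184.2, 86.6]
orientation: [-3.136, -0.012, -0.013]
ft_force: [0.0, -0.9, -0.7]
width: 61.4
t 22.65 pos [ 482.2 -184.2   86.6] hd 0.4 tilt [0.008 0.005] w 61.4 q [-23.  27. 112.   1.  40.  67.] F [ 0.  -0.9 -0.7]
shift [-0.06  0.05  0.06] spin 0.4
```

```bash
python3 -m inch '[{"xyz":[0,0,0],"spin":0},{"xyz":[0,0,0],"spin":0},{"xyz":[0,0,0],"spin":0},{"xyz":[0,0,0],"spin":0},{"xyz":[0,0,0],"spin":0},{"xyz":[0,0,0],"spin":0}]' 1; python3 go.py 482.2 -184.2 246 0.4
```

```text
t: 23.25
ee_pos: [482.6, -184.5, 87.1]
orientation: [-3.137, -0.011, -0.014]
ft_force: [0.4, -0.5, 5.6]
width: 35.7
t 23.25 pos [ 482.6 -184.5   87.1] hd 0.4 tilt [0.009 0.005] w 35.7 q [-23.  27. 112.   1.  41.  67.] F [ 0.4 -0.5  5.6]
shift [  0.1   -0.11 -15.89] spin 0.0
```

```bash
python3 -m inch '[{"xyz":[0,0,-0.8],"spin":0},{"xyz":[0.01,-0.01,-2],"spin":0},{"xyz":[0.03,-0.03,-4],"spin":0},{"xyz":[0.05,-0.05,-6.5],"spin":0},{"xyz":[0.07,-0.07,-9.5],"spin":0},{"xyz":[0.1,-0.1,-12],"spin":0},{"xyz":[0.1,-0.1,-14],"spin":0},{"xyz":[0.1,-0.1,-14.5],"spin":0},{"xyz":[0.1,-0.1,-14.5],"spin":0}]'; python3 go.py 502.7 -457.1 230 13.7; python3 - <<'E'
from h import *
im=cv2.imread('pics/top0.png');h=cv2.cvtColor(im,cv2.COLOR_BGR2HSV);G=cv2.inRange(h,(50,90,60),(80,255,255))
v,u=np.nonzero(G[218:240,435:475]);p=np.array([at('top',a+435,b+218,0) for a,b in zip(u,v)]);l=cv2.fitLine(p.astype(np.float32),2,0,.01,.01).ravel()
print('green line',p.mean(0),np.degrees(np.arctan2(l[1],l[0])))
G[218:]=0;v,u=np.nonzero(G[180:205,440:480]);p=np.array([at('top',a+440,b+180,165) for a,b in zip(u,v)]);l=cv2.fitLine(p.astype(np.float32),2,0,.01,.01).ravel();print('label',p.mean(0),np.degrees(np.arctan2(l[1],l[0])))
s=cv2.imread('pics/side0.png');h=cv2.cvtColor(s,cv2.COLOR_BGR2HSV);R=cv2.inRange(h,(0,120,80),(6,255,255))|cv2.inRange(h,(172,120,80),(180,255,255));v,u=np.nonzero(R[110:145,360:385]);print('red',len(u),u.mean()+360 if len(u) else'',v.mean()+110 if len(u) else'')
a=np.radians(13.7)
print('expect window mid px',proj('side',[[502.7+90*np.cos(a),-457.1+90*np.sin(a),132.5]]))
E
```

```text
t: 24.15
ee_pos: [482.5, -184.3, 232.9]
orientation: [-3.137, -0.011, -0.017]
ft_force: [-1.2, -0.0, -1.3]
width: 35.8
t 24.15 pos [ 482.5 -184.3  232.9] hd 0.4 tilt [0.011 0.004] w 35.8 q [-22.  14. 107.   1.  59.  67.] F [-1.2 -0.  -1.3]
shift [ 1.82 27.3   0.2 ] spin -13.3
green line [ 501.38199717 -456.62507512] -76.79223
label [ 618.6388199  -429.22148431] -75.26189
red 1 376.0 129.0
expect window mid px [[375.53973054 128.82499917]]
```

```bash
python3 -m inch '[{"xyz":[0.1,2,0],"spin":0},{"xyz":[0.3,5.5,0],"spin":-2},{"xyz":[0.6,9.5,0],"spin":-4},{"xyz":[0.9,13.5,0],"spin":-6},{"xyz":[1.2,17.5,0],"spin":-8},{"xyz":[1.5,21.5,0],"spin":-10},{"xyz":[1.7,25,0.2],"spin":-12},{"xyz":[1.8,27,0.2],"spin":-13.2},{"xyz":[1.8,27.3,0.2],"spin":-13.2},{"xyz":[1.8,27.3,0.2],"spin":-13.2}]'; python3 go.py 502.6 -457 176.1 13.6
```

```text
t: 25.15
ee_pos: [501.7, -456.7, 228.2]
orientation: [-3.114, -0.37, -0.014]
ft_force: [-0.5, 0.0, -1.7]
width: 36.2
t 25.15 pos [ 501.7 -456.7  228.2] hd 13.5 tilt [0.009 0.006] w 36.2 q [-44.  28.  86.   1.  66.  33.] F [-0.5  0.  -1.7]
shift [0.03 0.07 5.21] spin -0.1
```

```bash
python3 -m inch '[{"xyz":[0.03,0.05,1.5],"spin":-0.1},{"xyz":[0.03,0.05,3.2],"spin":-0.1},{"xyz":[0.03,0.05,4.5],"spin":-0.1},{"xyz":[0.03,0.07,5.1],"spin":-0.1},{"xyz":[0.03,0.07,5.3],"spin":-0.1},{"xyz":[0.03,0.07,5.3],"spin":-0.1},{"xyz":[0.03,0.07,5.3],"spin":-0.1},{"xyz":[0.03,0.07,5.3],"spin":-0.1}]'; python3 go.py 502.6 -457 176.1 13.6; python3 - <<'E'
from h import *
im=ctrl.get_image('side');cv2.imwrite('pics/side9.png',im[:,:,::-1]);cv2.imwrite('pics/top9.png',ctrl.get_image('top')[:,:,::-1])
a=np.radians(13.6);u=np.array([np.cos(a),np.sin(a),0]);w=np.array([-u[1],u[0],0]);c=np.array([502.2,-457,132.5])
q=lambda s,h,z:c+s*u*4+w*h+np.array([0,0,z])
E=[q(1,40,-37.5),q(1,40,37.5),q(1,-40,37.5),q(1,-40,-37.5)]
p=proj('side',E);print(p.round(1).tolist())
s=6;x0,y0,x1,y1=330,90,450,185
A=cv2.resize(im[y0:y1,x0:x1,::-1],None,fx=s,fy=s,interpolation=cv2.INTER_CUBIC)
for P in p: cv2.circle(A,tuple(int((v-o+.5)*s) for v,o in zip(P,(x0,y0))),3,(255,0,255),-1)
cv2.imwrite('pics/s9.png',A)
E
```

```text
t: 25.95
ee_pos: [502.9, -457.2, 175.9]
orientation: [-3.115, -0.372, -0.016]
ft_force: [0.5, 0.4, -1.7]
width: 35.9
t 25.95 pos [ 502.9 -457.2  175.9] hd 13.6 tilt [0.009 0.005] w 35.9 q [-44.  32.  88.   1.  60.  32.] F [ 0.5  0.4 -1.7]
shift [-0.03 -0.03 -0.02] spin 0.0
[[394.5, 144.4], [396.3, 127.3], [399.1, 118.8], [397.3, 135.4]]
```

View pics/s9.png

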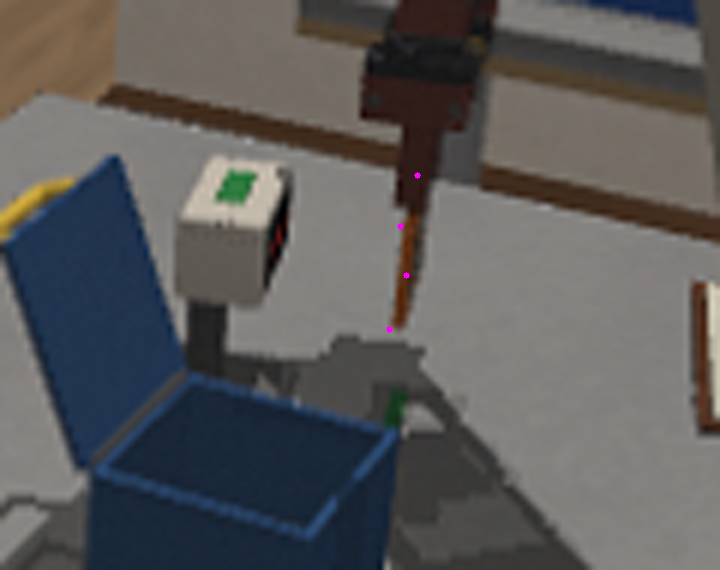

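The plate hangs upright edge-on in front of the window over the green line: edge from about (396,144) to (399,126), bottom corner within 1 px of prediction. One numeric check of the edge line before handing in, without a further picture.

```bash
python3 - <<'E'
from h import *
s=cv2.imread('pics/side9.png').astype(float);a=np.radians(13.6);u=np.array([np.cos(a),np.sin(a),0]);w=np.array([-u[1],u[0],0]);c=np.array([502.2,-457,132.5])
w8=np.clip(s[:,:,2]-s[:,:,0]-25,0,None)
for z in (-30,-20,-10,0,10,20,30):
    m=proj('side',[c+40*w+[0,0,z],c+40*w+10*u+[0,0,z],c-40*w-4*u+[0,0,z]]);r=int(round(m[0,1]));seg=w8[r,388:406]
    print(z,r,m[0].round(1),'px/mm',((m[1]-m[0])/10).round(2),'far',m[2].round(1),'obs',((np.arange(388,406)*seg).sum()/seg.sum()).round(2),seg.astype(int))
for n in (1,):
    o=ctrl.get_obs();print(o['ee_pos'],o['qvel'].round(4),o['width'])
E
```

```text
-30 143 [395.6 142.9] px/mm [-0.25 -0.03] far [399.4 134.1] obs 395.92 [ 0  0  0  0  0  0  0 23 44 16  0  0  0  0  0  0  0  0]
-20 141 [395.9 140.6] px/mm [-0.25 -0.03] far [399.7 131.9] obs 396.42 [ 0  0  0  0  0  0  0  0 44 32  0  0  0  0  0  0  0  0]
-10 138 [396.1 138.4] px/mm [-0.25 -0.03] far [399.9 129.7] obs 396.44 [ 0  0  0  0  0  0  0  0 51 40  0  0  0  0  0  0  0  0]
0 136 [396.4 136.1] px/mm [-0.25 -0.03] far [400.2 127.5] obs 396.76 [ 0  0  0  0  0  0  0  0 34 41 13  0  0  0  0  0  0  0]
10 134 [396.6 133.8] px/mm [-0.25 -0.03] far [400.4 125.2] obs 397.22 [ 0  0  0  0  0  0  0  0 11 49 31  0  0  0  0  0  0  0]
20 132 [396.9 131.5] px/mm [-0.26 -0.03] far [400.7 123. ] obs 397.4 [ 0  0  0  0  0  0  0  0  0 52 34  0  0  0  0  0  0  0]
30 129 [397.1 129.2] px/mm [-0.26 -0.03] far [400.9 120.7] obs 397.51 [ 0  0  0  0  0  0  0  0  0 40 39  1  0  0  0  0  0  0]
[ 502.76697164 -457.17437465  175.75841166] [-0.0003  0.0015  0.0036  0.0005 -0.0006 -0.0013] 35.62184433337122
```

```bash
python3 -c "
from workcell import ctrl
print(ctrl.close_job())"
```

```text
the job is handed in; nothing more can be done
None
```

I handed the job in at about 26 s of robot time (limit 72 s), with the arm still holding the plate in front of the scanner.

- **Cartons:** Both spares stand released on the two empty footprints.
  - The near one first landed about 3 mm off, so I regripped it, nudged it and let go again. It then measured within about 1 mm of its outline.
  - The far one measured within about 1–2 mm.
  - The two cartons already there did not visibly move.
- **Flap:** It was about 11° ajar at the start, not shut. I swung it by its bar to about 109°, and the later pictures show it leaning back and staying there. Wrist force reached about 20 N while swinging it.
- **Plate:** I gripped it by its black grip, lifted it straight up out of the box and brought it to the scan spot.
  - At the last reading the arm was still, with the gripper point at (502.8, −457.2, 175.8) mm and turned 13.6° to match the scanner.
  - The last picture shows the plate upright over the green line.

**Disagreement:** the side camera puts the plate edge about 0.4 px (roughly 1.5 mm) nearer the robot than planned. That is within the 2 mm calibration error, so I left it. The plate's height and sideways centring come from the measured arm pose; I did not check them separately in a picture.

I did not touch the tape roll, jar, blue bin or purple cartons.

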